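# Hardness check of a lapping disc on a sloping rest

### The job

Check the hardness of the lapping disc that belongs to the scissors job, which is the one on the sloping rest with the scissors lying in front of it. Take the hardness probe from its dock, press its sprung nose gently and squarely on the small raised test land of that disc until the nose is about half in, and hold it still there for two seconds. Then put the probe back upright and fully home in its dock; do not touch the other disc or rest with the probe, and leave everything else where it lies.

Things in the scene. Friction and masses are not known exactly. Their poses are not given: they have to be found in the camera images.
- probe: hardness probe, 0.24 kg, upright in the dock, nose down. Black square grip 32 x 32 mm, 60 mm long, 6 mm stud on top; below it a round barrel 20 mm across, 50 mm long; then the sprung steel nose, 10 mm across, standing out 14 mm. Origin: on the axis at the underside of the grip (the shoulder); z up the grip, away from the nose; x, y square to the grip's flats.
- tip (a point): the very tip of the probe's nose, 64 mm below the probe's origin along its axis when the nose is fully out.
- nose (a joint): how far the nose is pushed in: 0 = fully out, 0.010 m = fully in. Spring: about 1 N to start, 1 N more per mm.
- dock: fixed dark steel block 75 x 75 mm, 80 mm high, with a round upright bore 27 mm across, 72 mm deep, in the middle of its top; the probe hangs in it by its shoulder. Origin: centre of its underside.
- dock_mouth (a point): centre of the bore's mouth on the dock's top, 80 mm above the bench; the probe's origin is here when the probe is fully home.
- rest_l: One of two identical sloping rests (the left one), fixed: foot 130 x 130 x 12 mm, red pillar, 110 mm square plate with its middle 85 mm above the bench, facing up and to the rest's -x side, 35 degrees from level. It carries a steel lapping disc 116 mm across, 4 mm thick, with a centre nut 28 mm across, 7 mm high. Origin: centre of the foot's underside.
- rest_r: Other of two identical sloping rests (the right one), fixed: foot 130 x 130 x 12 mm, red pillar, 110 mm square plate with its middle 85 mm above the bench, facing up and to the rest's -x side, 35 degrees from level. It carries a steel lapping disc 116 mm across, 4 mm thick, with a centre nut 28 mm across, 7 mm high. Origin: centre of the foot's underside.
- land_l (a point): middle of the test land on the left disc: a round raised flat 24 mm across, 2 mm high, 34 mm from the disc's centre. z: square out of the disc (35 degrees from vertical), x up the slope, y level. The disc may sit anywhere along its arbor, so the land's real surface is up to 9 mm before or behind this point along z (not measured: feel for it); x, y are true.
- land_r (a point): middle of the test land on the right disc: a round raised flat 24 mm across, 2 mm high, 34 mm from the disc's centre. z: square out of the disc (35 degrees from vertical), x up the slope, y level. The disc may sit anywhere along its arbor, so the land's real surface is up to 9 mm before or behind this point along z (not measured: feel for it); x, y are true.
- scissors: steel scissors 160 mm long, 75 mm over the finger rings, 10 mm high, lying flat about 150 mm in front (robot side) of one of the rests; they tell which disc to test. Origin: at the pivot, underside; x towards the blade tips. Bystander, not to be disturbed.
- wrench: steel combination wrench 150 mm long lying flat in front of the other rest. Origin: middle, underside; x along it. Bystander, not to be disturbed.
- oil: grey plastic oil bottle, 44 mm across, 110 mm high. Origin: centre of underside. Bystander, not to be disturbed.
- stone: whetstone 150 x 50 x 25 mm. Origin: centre of underside. Bystander, not to be disturbed.
- spare_disc: spare steel disc lying flat, 110 mm across, 6 mm thick. Origin: centre of underside. Bystander, not to be disturbed.
- driver: screwdriver lying flat, x along it. Origin: its middle, underside. Bystander, not to be disturbed.
- brush: brush lying flat, x along it. Origin: its middle, underside. Bystander, not to be disturbed.
- pot: small open steel pot, 60 mm across, 60 mm high. Origin: centre of underside. Bystander, not to be disturbed.
There are look-alikes about, which are no part of the job. What is shaped like the dock but white is not meant.

How it is judged:
By the outcome, as a careful person would: the job done as asked, in the order asked, and still so for the second after the job is handed in, with the robot touching nothing.
It also fails if it takes over 51 s, if anything falls off the work surface, if the arm or the gripper's body presses on something with over 40 N, if the wrist force passes 120 N, or if a joint passes its speed limit or range.

### The arm

A 6-joint arm with a two-finger parallel gripper is mounted at the origin on the work surface. World frame = base frame: x ahead of the robot, y to its left, z up, the work surface at z = 0. Lengths are in m, angles in rad, forces in N, time in s.
With the tool pointing down it reaches from about 0.35 to 0.975 m from the base axis. Payload 17.4 kg.
Tool frame: the origin (TCP) lies on the centre line of the jaws, within the pads' length; the fingertips stand ahead of it and the grasp point (between the pads) lies 6 mm ahead of it (bot.finger_overhang is the z of the fingertips in the tool frame, in m); z points along the fingers, y is the line along which they close (so a half turn about z gives the same grasp; the last joint's range is limited). The gripper opens to 85 mm and grips with 20 to 120 N. Pads are 22 mm wide; open, the fingers measure 114 mm over their backs; the gripper's body (76 mm by 85 mm) begins 54 mm behind the grasp point. The pads swing forward as they close: fully open they stand 13 mm farther back than shut.
Start: joints at [-1.249, 0.116, 1.442, -0, 1.584, -0.038], TCP at [0.238, -0.632, 0.256] pointing down, gripper open.
Joint ranges: [-2.83, 2.83], [-0.83, 2.19], [0.07, 2.5], [-1.14, 4.28], [0.01, 3], [-2.97, 2.97]. Speed limits (rad/s): [1.89, 1.89, 2.22, 3.14, 3.14, 3.14].

### API

Orientations are given as [roll, pitch, yaw] about the fixed x, y, z axes, in that order (R = Rz(yaw) Ry(pitch) Rx(roll)).
In Python, from plant import monitor, viewer, bot gives the robot as it stands. The module is installed in compiled form; this text tells all that it offers.
- The arm moves only by the shell command python3 -m handwheel 'ROWS' [FORCE]. ROWS is JSON, a list of rows, each an object of numbers: "ax", "ay", "az": the turn, a rotation vector about the world's x, y, z each as a share of pi/2 rad, from -1 to 1; "tx", "ty", "tz": the shift along the world's x, y, z each as a share of 500 mm, from -1 to 1; "claw": the opening, from -1 (shut) to 1 (fully open). A call has exactly 10 rows; each row is the pose to reach, as a shift and turn from the pose commanded when the call began; what a row does not reach only later rows make up. A row lasts 1/12 s, in which the tool goes at most 41.7 mm and 7.16 degrees, less where a joint would pass 70% of its speed; a pose out of reach is approached as far as the arm can. A call with a number of a shift or a turn outside -1 to 1 is refused whole. A call with a gripper value outside its range is refused whole. The fingers move at their own pace and stop on an object; FORCE is the grip in N (left out, the last holds). Time passes only in rows, so rows that repeat a pose let the fingers close, or fill a call up. It gives the time, the measured TCP pose, the force, the opening and the grip force at its end, in the units of the state.
- monitor.get_obs(): the state, without advancing time (a new reading comes with each control period).
- viewer.capture(name): name is "scene" or "top"; returns a dict with "frame" (400x640x3 uint8, red, green, blue), "intrinsics" (3x3 intrinsics, pixels), "eye" and "attitude" of the camera in the world. Camera axes: x right, y down, z forward; pixel columns grow to the right and rows downward; lengths in m; the calibration is good to about 2 mm. A picture is of the moment at which its call begins. There is no depth.
- bot.hand_in(): hands the job in; it is judged then, once.
The state is a dict: "time": time; "joint_positions": joint angles; "qd": joint speeds; "joint_torque": joint torques, N m; "ee_pos": TCP position; "orientation": TCP orientation; "force": force on the tool from outside, world axes, zero at the start; "wrist_torque": the same for the moment, N m; "width": finger opening in m; "finger_force": force on a finger pad.
Only numpy, scipy, OpenCV 4.12 (cv2) and the standard library are available. Lean on these libraries where they do the work, as an engineer would, in place of code of your own. Each camera call takes 0.05 s, during which the arm holds its last target. There are 200 camera calls.

## Working session

There is one attempt and no reset: what is moved stays moved. The work goes in short steps, Python scripts to look and compute and a shell command to move; the robot and the scene stay as the last step left them, time stands still between calls to the robot, and variables do not carry over. Pictures are saved under pics/ and viewed, at most 10 in all, crops included, and the job is handed in when it is done.

```bash
mkdir -p pics; python3 - <<'E'
from plant import monitor, viewer, bot
import cv2,numpy as np
o=monitor.get_obs(); print({k:np.round(v,4) for k,v in o.items()}, bot.finger_overhang)
for n in("scene","top"):
    c=viewer.capture(n); cv2.imwrite(f"pics/{n}0.png",c["frame"][:,:,::-1])
    print(n,c["intrinsics"],c["eye"],c["attitude"])
E
```

```text
{'time': np.float64(0.0), 'joint_positions': array([-1.2488,  0.1165,  1.4423,  0.    ,  1.584 , -0.0378]), 'qd': array([-0.0004, -0.0007,  0.0021,  0.0003,  0.0002,  0.0004]), 'joint_torque': array([-2.00000e-04, -7.31986e+01, -6.32492e+01, -1.00000e-04,
        6.30000e-03, -0.00000e+00]), 'ee_pos': array([ 0.2376, -0.6316,  0.2556]), 'orientation': array([-3.1404e+00, -1.0000e-04,  3.5980e-01]), 'force': array([-0.0072,  0.7453, -0.3067]), 'wrist_torque': array([-0.0021, -0.0404, -0.028 ]), 'finger_force': np.float64(0.0), 'width': np.float64(0.0858)} 0.025
scene [[394.87202743   0.         323.06495314]
 [  0.         394.87202743 205.32944432]
 [  0.           0.           1.        ]] [1.34684547 0.44716058 0.96424936] [-2.34186952e+00 -1.18640183e-04  2.06306212e+00]
top [[369.18160188   0.         324.6928128 ]
 [  0.         369.18160188 195.78505471]
 [  0.           0.           1.        ]] [0.44366236 0.00679431 1.04977198] [-3.05542428 -0.00417339 -1.58958113]
```

View pics/scene0.png

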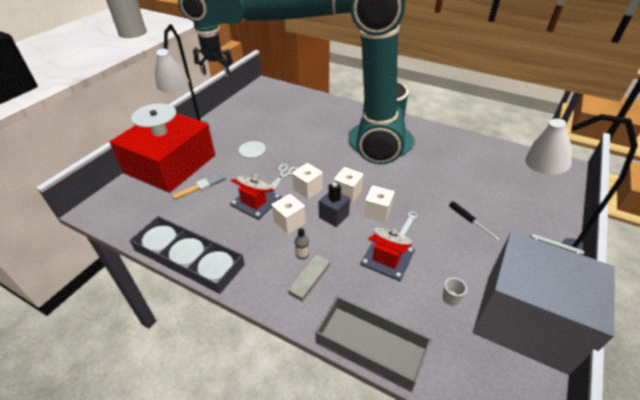

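View pics/top0.png

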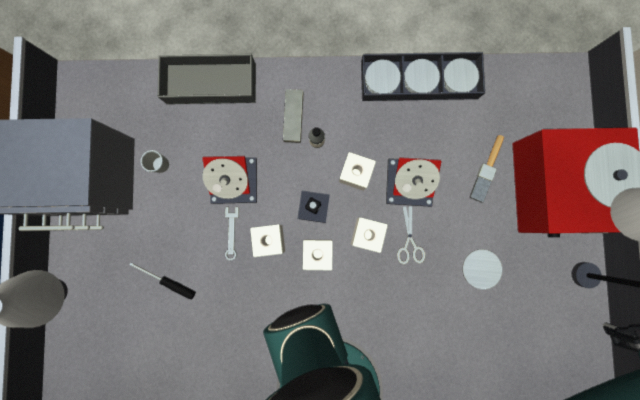

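The top view shows the scissors at (410,235), in front of the right rest at (413,180). The wrench lies in front of the left rest, and the black dock with the probe is at (313,206) among four white decoys. Next I'll enlarge the dock and the right rest.

```bash
cat > h.py <<'E'
import numpy as np,cv2
from scipy.spatial.transform import Rotation as R
from plant import monitor,viewer,bot
def pix(c,p):
    q=R.from_euler('xyz',c["attitude"]).as_matrix().T@(np.asarray(p,float)-c["eye"]); return (c["intrinsics"]@(q/q[2]))[:2]
def ray(c,u,z):
    d=R.from_euler('xyz',c["attitude"]).as_matrix()@np.linalg.inv(c["intrinsics"])@[u[0],u[1],1]
    return c["eye"]+d*(z-c["eye"][2])/d[2]
E
python3 - <<'E'
from h import *
t=viewer.capture("top")["frame"][:,:,::-1]; s=viewer.capture("scene")["frame"][:,:,::-1]
def cr(f,x,y,w,h,k): return cv2.resize(f[y:y+h,x:x+w],None,fx=k,fy=k,interpolation=cv2.INTER_CUBIC)
a=np.hstack([cr(t,290,180,50,50,8),cr(t,380,148,50,50,8)])
cv2.imwrite("pics/c1.png",a) # 800x400
b=np.hstack([cr(s,305,175,60,60,6.6667),cr(s,225,160,60,60,6.6667)])
cv2.imwrite("pics/c2.png",b)
E
```

```text
(no output)
```

View pics/c1.png

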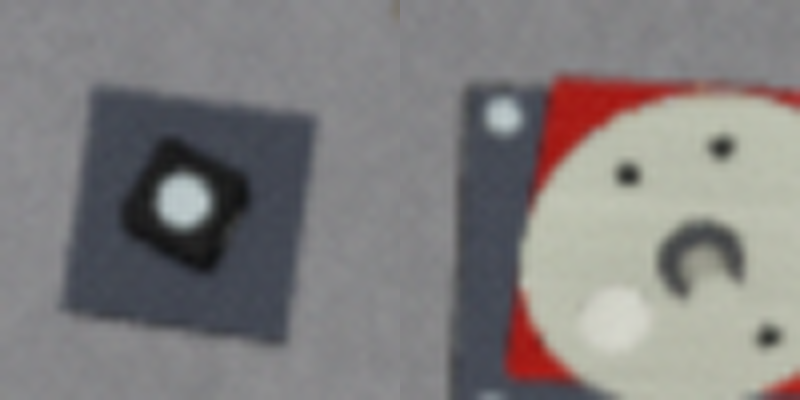

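View pics/c2.png

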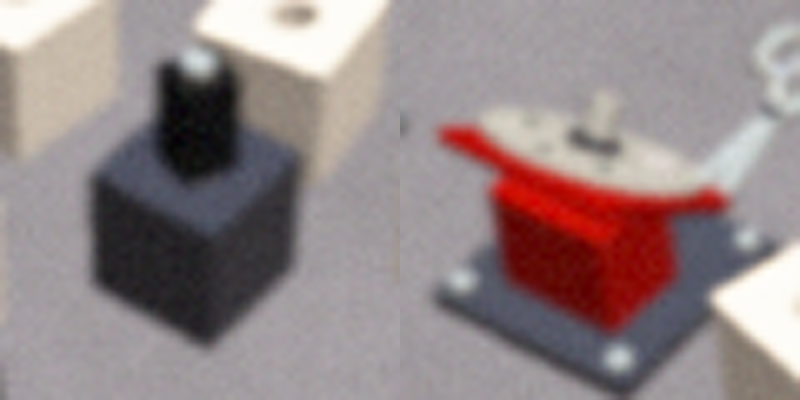

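The dock and probe are clear: dock-top corners in crop 1 are (95,88), (315,117), (285,343), (62,310), and the grip is turned about 30°. The right rest slopes up away from the robot. I need the whole rest in a crop.

```bash
python3 - <<'E'
from h import *
t=np.mean([viewer.capture("top")["frame"].astype(float) for _ in range(6)],0)[:,:,::-1]
a=cv2.resize(t[148:214,380:448],None,fx=8.5,fy=8.5,interpolation=cv2.INTER_CUBIC)
cv2.imwrite("pics/c3.png",np.clip(a*1.15,0,255)); print(a.shape)
E
```

```text
(561, 578, 3)[ WARN:0@2.762] global loadsave.cpp:1063 imwrite_ Unsupported depth image for selected encoder is fallbacked to CV_8U.
```

View pics/c3.png

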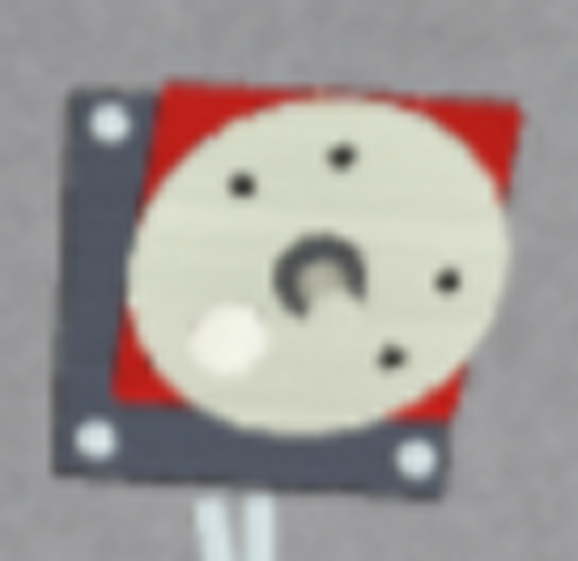

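The crop (scale 8.5, origin at (380,148)) gives these pixel positions:
- **Foot corners:** (70,90), (54,474), (442,497)
- **Plate corners:** (165,82), (522,102), (455,420), (114,402)
- **Disc:** extents x 128–512, y 98–435
- **Land:** centred at (230,341)

```bash
python3 - <<'E'
from h import *
from scipy.optimize import least_squares as LS
c=viewer.capture("top"); s=viewer.capture("scene")
def P(l,k,x0,y0): return [np.array([(x+.5)/k-.5+x0,(y+.5)/k-.5+y0]) for x,y in l]
D=P([(95,88),(315,117),(285,343),(62,310)],8,290,180)
d=np.array([ray(c,u,.08) for u in D]); print("dock",d.mean(0),[np.linalg.norm(d[i]-d[i-1]) for i in range(4)])
G=P([(170,138),(248,180),(212,270),(122,220),(183,200)],8,290,180)
g=np.array([ray(c,u,.14) for u in G]); e=[g[(i+1)%4]-g[i] for i in range(4)]
print("grip",g[:4].mean(0),[np.linalg.norm(v) for v in e],[np.degrees(np.arctan2(v[1],v[0]))%90 for v in e],"stud",ray(c,G[4],.146))
# scene check of the stud: crop (198,62)/6.6667+(305,175)
print("scene stud px",P([(198,62)],6.6667,305,175),pix(s,ray(c,G[4],.146)))
F=P([(70,90),(54,474),(442,497)],8.5,380,148); Q=P([(165,82),(522,102),(455,420),(114,402)],8.5,380,148)
f=np.array([ray(c,u,.012) for u in F]); print("foot",f,(f[0]+f[2])/2,[np.linalg.norm(f[1]-f[0]),np.linalg.norm(f[2]-f[1])])
loc=np.array([[.065,.065],[-.065,.065],[-.065,-.065]]); t=np.radians(35)
def T(v,p): # rest->world
    return R.from_euler('z',v[2]).apply(p)+[v[0],v[1],0]
ps=np.array([[.055,.055],[.055,-.055],[-.055,-.055],[-.055,.055]])
def pl(h,q): # in-plane coords (x up slope,y), h along normal from plate middle
    q=np.asarray(q); return np.c_[q[:,0]*np.cos(t)-h*np.sin(t),q[:,1],.085+q[:,0]*np.sin(t)+h*np.cos(t)]
def res(v,parts=False):
    a=np.array([pix(c,p) for p in T(v,np.c_[loc,np.full(3,.012)])])-F
    b=np.array([pix(c,p) for p in T(v,pl(v[3],ps))])-Q
    if parts: print(a.round(2),b.round(2))
    return np.r_[a.ravel(),b.ravel()]
v=LS(res,[*((f[0]+f[2])/2)[:2],0,0]).x; print("rest",v); res(v,True)
th=np.linspace(0,2*np.pi,200)
E=P([(128,98),(512,435)],8.5,380,148)
def ext(h):
    w=np.array([pix(c,p) for p in T(v,pl(h[0],np.c_[.058*np.cos(th),.058*np.sin(th)]))])
    return np.r_[w.min(0)-E[0],w.max(0)-E[1]]
r=LS(ext,[.01]); h=r.x[0]; print("disc top above plate mid",h,ext(r.x))
L=P([(230,341)],8.5,380,148)[0]
q=LS(lambda q: pix(c,T(v,pl(h+.002,[q]))[0])-L,[-.02,.02]).x
for k in(-.004,0,.004):
    q=LS(lambda q: pix(c,T(v,pl(h+k+.002,[q]))[0])-L,[-.02,.02]).x
    print("land",k,q,np.hypot(*q),T(v,pl(h+k+.002,[q])))
E
```

```text
dock [0.50007413 0.03186022 0.08      ] [np.float64(0.07386298849456402), np.float64(0.0732006453276269), np.float64(0.07498693995462492), np.float64(0.07387900652142204)]
grip [0.50035794 0.03063974 0.14      ] [np.float64(0.027400391878391273), np.float64(0.029895909617887653), np.float64(0.03176174620761722), np.float64(0.02933178556141333)] [np.float64(60.59348244546712), np.float64(67.2173239611794), np.float64(59.91031620101377), np.float64(58.81448176965749)] stud [0.50060498 0.03200523 0.146     ]
scene stud px [array([334.27485113, 183.87495313])] [333.84008232 183.25437074]
foot [[ 0.63749629 -0.18096437  0.012     ]
 [ 0.50870977 -0.17133626  0.012     ]
 [ 0.49868992 -0.29979277  0.012     ]] [ 0.56809311 -0.24037857  0.012     ] [np.float64(0.1291459266132042), np.float64(0.1288467017206409)]
rest [ 0.56862087 -0.24146639 -0.07451616 -0.00341291]
[[ 0.17 -0.27]
 [ 0.17  0.02]
 [ 0.58 -0.11]] [[-0.48  0.33]
 [ 0.26  0.36]
 [-0.19 -0.12]
 [-0.47 -0.26]]
disc top above plate mid 0.007173844607373756 [-0.01948739  0.24081842 -0.29994088 -0.05621396]
land -0.004 [-0.02672384  0.02246795] 0.03491378745207894 [[ 0.54550404 -0.21721014  0.07391   ]]
land 0 [-0.02458878  0.02346335] 0.03398730664862356 [[ 0.54503429 -0.2161769   0.07841123]]
land 0.004 [-0.02245372  0.02445875] 0.03320241011761845 [[ 0.54456454 -0.21514367  0.08291245]]
```

Everything agrees with the given sizes: the land is 34.0 mm from the disc centre, at about (0.545, -0.216, 0.078), and the normal is tilted 35° with yaw -0.0745. The dock is at (0.5003, 0.0318) and the grip flats are at about 60°. I'll start moving now, swinging +y first to stay clear of the red box.

```bash
python3 -m handwheel '[{"ty":0.6,"az":0.2,"claw":1},{"ty":0.6,"az":0.2,"claw":1},{"ty":0.6,"az":0.2,"claw":1},{"ty":0.6,"az":0.3,"claw":1},{"ty":0.6,"az":0.4,"claw":1},{"ty":0.6,"az":0.44,"claw":1},{"ty":0.6,"az":0.44,"claw":1},{"tx":0.2,"ty":0.86,"az":0.44,"claw":1},{"tx":0.2,"ty":0.86,"az":0.44,"claw":1},{"tx":0.2,"ty":0.86,"az":0.44,"claw":1}]' 40; python3 -c "
from h import *
o=monitor.get_obs();p=o['ee_pos'];print(p,o['orientation'],(np.array([.5003,.0318,.118])-p)/.5,(np.radians(60.5)-o['orientation'][2])/(np.pi/2))"
```

```text
[ 0.23765513 -0.63179321  0.25630874] [ 3.14159007e+00 -7.36471961e-06  3.59778719e-01] [ 0.52528974  1.32718643 -0.27661749] 0.4431799757123742invalid input
```

```bash
python3 -m handwheel '[{"ax":0,"ay":0,"az":0.2,"tx":0,"ty":0.6,"tz":0,"claw":1},{"ax":0,"ay":0,"az":0.2,"tx":0,"ty":0.6,"tz":0,"claw":1},{"ax":0,"ay":0,"az":0.3,"tx":0,"ty":0.6,"tz":0,"claw":1},{"ax":0,"ay":0,"az":0.4,"tx":0,"ty":0.6,"tz":0,"claw":1},{"ax":0,"ay":0,"az":0.44,"tx":0,"ty":0.6,"tz":0,"claw":1},{"ax":0,"ay":0,"az":0.44,"tx":0,"ty":0.6,"tz":0,"claw":1},{"ax":0,"ay":0,"az":0.44,"tx":0,"ty":0.6,"tz":0,"claw":1},{"ax":0,"ay":0,"az":0.44,"tx":0.2,"ty":0.86,"tz":0,"claw":1},{"ax":0,"ay":0,"az":0.44,"tx":0.2,"ty":0.86,"tz":0,"claw":1},{"ax":0,"ay":0,"az":0.44,"tx":0.2,"ty":0.86,"tz":0,"claw":1}]' 40; python3 -c "
from h import *
o=monitor.get_obs();p=o['ee_pos'];print(o['time'],p,o['orientation'],(np.array([.5003,.0318,.118])-p)/.5,(np.radians(60.5)-o['orientation'][2])/(np.pi/2))"
```

```text
time: 1.43
ee_pos: [0.311, -0.2371, 0.2569]
orientation: [3.14, 0.0, 1.05]
force: [1.0, -1.6, 0.6]
width: 0.0852
finger_force: 0.0
1.4333 [ 0.31100464 -0.2370969   0.25686842] [3.13966119e+00 3.54022590e-04 1.04959613e+00] [ 0.37859072  0.5377938  -0.27773683] 0.004028572583446645
```

```bash
python3 -m handwheel '[{"ax":0,"ay":0,"az":0.004,"tx":0.36,"ty":0.52,"tz":0,"claw":1},{"ax":0,"ay":0,"az":0.004,"tx":0.36,"ty":0.52,"tz":0,"claw":1},{"ax":0,"ay":0,"az":0.004,"tx":0.36,"ty":0.52,"tz":0,"claw":1},{"ax":0,"ay":0,"az":0.004,"tx":0.36,"ty":0.52,"tz":0,"claw":1},{"ax":0,"ay":0,"az":0.004,"tx":0.36,"ty":0.52,"tz":0,"claw":1},{"ax":0,"ay":0,"az":0.004,"tx":0.36,"ty":0.52,"tz":0,"claw":1},{"ax":0,"ay":0,"az":0.004,"tx":0.36,"ty":0.52,"tz":0,"claw":1},{"ax":0,"ay":0,"az":0.004,"tx":0.36,"ty":0.52,"tz":-0.08,"claw":1},{"ax":0,"ay":0,"az":0.004,"tx":0.36,"ty":0.52,"tz":-0.08,"claw":1},{"ax":0,"ay":0,"az":0.004,"tx":0.36,"ty":0.52,"tz":-0.08,"claw":1}]' 40; python3 -c "
from h import *
o=monitor.get_obs();p=o['ee_pos'];print(o['time'],p,o['orientation'],(np.array([.5003,.0318,.118])-p)/.5,(np.radians(60.5)-o['orientation'][2])/(np.pi/2))"
```

```text
time: 2.27
ee_pos: [0.4905, 0.0222, 0.2142]
orientation: [-3.138, 0.002, 1.06]
force: [-0.9, -0.8, -0.3]
width: 0.0854
finger_force: 0.0
2.2667 [0.49045734 0.02223967 0.21417552] [-3.13818688e+00  1.93585095e-03  1.05954648e+00] [ 0.01968532  0.01912067 -0.19235103] -0.0023060178402928826
```

```bash
python3 -m handwheel '[{"ax":0,"ay":0,"az":0,"tx":0.02,"ty":0.019,"tz":0,"claw":1},{"ax":0,"ay":0,"az":0,"tx":0.02,"ty":0.019,"tz":-0.03,"claw":1},{"ax":0,"ay":0,"az":0,"tx":0.02,"ty":0.019,"tz":-0.06,"claw":1},{"ax":0,"ay":0,"az":0,"tx":0.02,"ty":0.019,"tz":-0.1,"claw":1},{"ax":0,"ay":0,"az":0,"tx":0.02,"ty":0.019,"tz":-0.13,"claw":1},{"ax":0,"ay":0,"az":0,"tx":0.02,"ty":0.019,"tz":-0.16,"claw":1},{"ax":0,"ay":0,"az":0,"tx":0.02,"ty":0.019,"tz":-0.18,"claw":1},{"ax":0,"ay":0,"az":0,"tx":0.02,"ty":0.019,"tz":-0.192,"claw":1},{"ax":0,"ay":0,"az":0,"tx":0.02,"ty":0.019,"tz":-0.192,"claw":1},{"ax":0,"ay":0,"az":0,"tx":0.02,"ty":0.019,"tz":-0.192,"claw":1}]' 40; python3 -c "
from h import *
o=monitor.get_obs();p=o['ee_pos'];print(o['time'],p,o['orientation'],(np.array([.5003,.0318,.118])-p)/.5,o['force'])
c=viewer.capture('scene')['frame'][:,:,::-1]
cv2.imwrite('pics/g1.png',cv2.resize(c[120:240,270:400],None,fx=4.5,fy=4.5,interpolation=2))"
```

```text
time: 3.1
ee_pos: [0.5012, 0.0304, 0.1213]
orientation: [3.141, -0.0, 1.057]
force: [0.2, -0.5, 1.3]
width: 0.0855
finger_force: 0.0
3.1 [0.50123892 0.03043429 0.12126718] [ 3.14077930e+00 -4.64333060e-04  1.05680695e+00] [-0.00187783  0.00273142 -0.00653436] [ 0.15909661 -0.48955547  1.28759427]
```

View pics/g1.png

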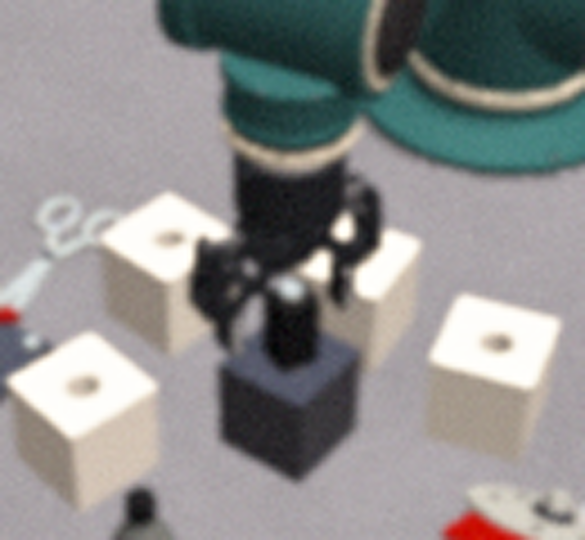

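The fingers straddle the grip (stud at (290,290), fingertips near (225,330) and (340,300)), the force is about zero, and the decoys are clear. Now I'll correct the small offset and close.

```bash
python3 -m handwheel '[{"ax":0,"ay":0,"az":0,"tx":-0.002,"ty":0.003,"tz":-0.004,"claw":1},{"ax":0,"ay":0,"az":0,"tx":-0.002,"ty":0.003,"tz":-0.004,"claw":1},{"ax":0,"ay":0,"az":0,"tx":-0.002,"ty":0.003,"tz":-0.004,"claw":-1},{"ax":0,"ay":0,"az":0,"tx":-0.002,"ty":0.003,"tz":-0.004,"claw":-1},{"ax":0,"ay":0,"az":0,"tx":-0.002,"ty":0.003,"tz":-0.004,"claw":-1},{"ax":0,"ay":0,"az":0,"tx":-0.002,"ty":0.003,"tz":-0.004,"claw":-1},{"ax":0,"ay":0,"az":0,"tx":-0.002,"ty":0.003,"tz":-0.004,"claw":-1},{"ax":0,"ay":0,"az":0,"tx":-0.002,"ty":0.003,"tz":-0.004,"claw":-1},{"ax":0,"ay":0,"az":0,"tx":-0.002,"ty":0.003,"tz":-0.004,"claw":-1},{"ax":0,"ay":0,"az":0,"tx":-0.002,"ty":0.003,"tz":-0.004,"claw":-1}]' 60; python3 -c "
from h import *
o=monitor.get_obs();print(o['time'],o['ee_pos'],o['orientation'],o['force'],o['wrist_torque'])"
```

```text
time: 3.98
ee_pos: [0.5, 0.0322, 0.1185]
orientation: [3.141, -0.0, 1.057]
force: [0.8, -0.2, 3.1]
width: 0.0314
finger_force: 60.1
3.9833 [0.50000019 0.0321827  0.11848265] [ 3.14127498e+00 -1.66151139e-04  1.05723673e+00] [ 0.8251854  -0.17366452  3.06635584] [-0.10455715 -0.1152346  -0.01319712]
```

```bash
python3 -m handwheel '[{"ax":0,"ay":0,"az":0,"tx":0,"ty":0,"tz":0.02,"claw":-1},{"ax":0,"ay":0,"az":0,"tx":0,"ty":0,"tz":0.05,"claw":-1},{"ax":0,"ay":0,"az":0,"tx":0,"ty":0,"tz":0.09,"claw":-1},{"ax":0,"ay":0,"az":0,"tx":0,"ty":0,"tz":0.13,"claw":-1},{"ax":0,"ay":0,"az":0,"tx":0,"ty":0,"tz":0.17,"claw":-1},{"ax":0,"ay":0,"az":0,"tx":0,"ty":0,"tz":0.21,"claw":-1},{"ax":0,"ay":0,"az":0,"tx":0,"ty":0,"tz":0.24,"claw":-1},{"ax":0,"ay":0,"az":0,"tx":0,"ty":0,"tz":0.26,"claw":-1},{"ax":0,"ay":0,"az":0,"tx":0,"ty":0,"tz":0.26,"claw":-1},{"ax":0,"ay":0,"az":0,"tx":0,"ty":0,"tz":0.26,"claw":-1}]' 60; python3 - <<'E'
from h import *
o=monitor.get_obs();print(o['time'],o['ee_pos'],o['orientation'],o['force'],o['wrist_torque'])
r=[]
for n,b in(("scene",(120,250,260,390)),("top",(150,250,260,370))):
    c=viewer.capture(n); f=c['frame'][:,:,::-1]
    r.append(cv2.resize(f[b[0]:b[1],b[2]:b[3]],(400,int(400*(b[1]-b[0])/(b[3]-b[2]))),interpolation=2)[:360])
    R0=R.from_euler('xyz',o['orientation'])
    for z in (.006-.032,.006+.032,.006+.032+.064): print(n,z,pix(c,o['ee_pos']+R0.apply([0,0,z])))
m=min(x.shape[0] for x in r); cv2.imwrite('pics/g2.png',np.hstack([x[:m] for x in r]))
E
```

```text
time: 4.82
ee_pos: [0.4998, 0.0322, 0.2481]
orientation: [-3.142, 0.0, 1.057]
force: [-0.4, 0.0, -2.9]
width: 0.0316
finger_force: 60.0
4.8167 [0.49982414 0.03219913 0.24805892] [-3.14150810e+00  7.30246121e-06  1.05723777e+00] [-3.94889326e-01  1.96177388e-03 -2.93585295e+00] [ 0.04719146  0.03084647 -0.00318636]
scene -0.026000000000000002 [334.85612006 150.07379442]
scene 0.038 [334.41734038 167.20768481]
scene 0.10200000000000001 [334.00997091 183.11503912]
top -0.026000000000000002 [310.59452912 201.14062816]
top 0.038 [311.54490561 203.15397453]
top 0.10200000000000001 [312.36136991 204.88363161]
```

View pics/g2.png

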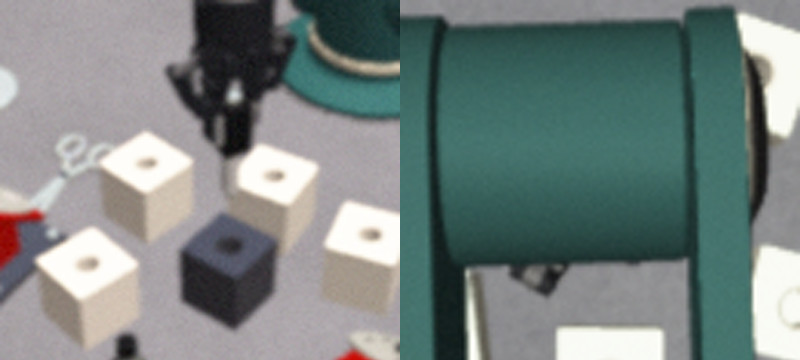

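The probe is free and upright: its barrel end in the left panel, near (232,195), matches the predicted axis. Next I'll move to about 70 mm off the land along its normal, tilting 35°.

```bash
cat >> h.py <<'E'
psi=-0.0745; t35=np.radians(35)
n=np.array([-np.sin(t35)*np.cos(psi),-np.sin(t35)*np.sin(psi),np.cos(t35)]); LAND=np.array([.5450,-.2162,.0784])
def rep(clear=None,L=.1025):
    o=monitor.get_obs(); r=R.from_euler('xyz',o['orientation']); z=r.apply([0,0,1]); p=o['ee_pos']; tip=p+L*z
    d=tip-LAND; print('t',round(o['time'],2),'p',p.round(4),'force',o['force'].round(2),'F.n',round(float(o['force']@n),2),'w',round(float(o['width']),4))
    print('along n',d@n,'lateral',(d-(d@n)*n).round(4),'tilt err deg',np.degrees(np.arccos(np.clip(-z@n,-1,1))).round(2))
    ax=np.cross(z,-n); s=np.linalg.norm(ax); rv=ax/max(s,1e-9)*np.arcsin(s)/(np.pi/2)
    if clear is not None: print('turn',rv.round(4),'shift',((LAND+n*(clear+L)-p)/.5).round(4))
    return o
E
python3 -m handwheel '[{"ax":0,"ay":0,"az":0,"tx":-0.02,"ty":-0.06,"tz":0.02,"claw":-1},{"ax":-0.01,"ay":-0.07,"az":0,"tx":-0.04,"ty":-0.14,"tz":0.02,"claw":-1},{"ax":-0.01,"ay":-0.14,"az":0,"tx":-0.06,"ty":-0.22,"tz":0.02,"claw":-1},{"ax":-0.02,"ay":-0.2,"az":0,"tx":-0.08,"ty":-0.3,"tz":0.0,"claw":-1},{"ax":-0.02,"ay":-0.27,"az":0,"tx":-0.1,"ty":-0.38,"tz":-0.02,"claw":-1},{"ax":-0.029,"ay":-0.34,"az":0,"tx":-0.108,"ty":-0.45,"tz":-0.04,"claw":-1},{"ax":-0.029,"ay":-0.388,"az":0,"tx":-0.108,"ty":-0.482,"tz":-0.056,"claw":-1},{"ax":-0.029,"ay":-0.388,"az":0,"tx":-0.108,"ty":-0.482,"tz":-0.056,"claw":-1},{"ax":-0.029,"ay":-0.388,"az":0,"tx":-0.108,"ty":-0.482,"tz":-0.056,"claw":-1},{"ax":-0.029,"ay":-0.388,"az":0,"tx":-0.108,"ty":-0.482,"tz":-0.056,"claw":-1}]' 60; python3 -c "
from h import *
o=rep(.03);print(o['joint_positions'])"
```

```text
time: 5.75
ee_pos: [0.4456, -0.2088, 0.2198]
orientation: [2.578, -0.246, 1.128]
force: [0.2, 1.0, -3.0]
width: 0.0311
finger_force: 60.7
t 5.75 p [ 0.4456 -0.2088  0.2198] force [ 0.19  0.97 -2.97] F.n -2.5 w 0.0311
along n 0.07048938236708563 lateral [-0.0005  0.0001 -0.0004] tilt err deg 0.09
turn [-0.0001 -0.001  -0.    ] shift [ 0.0472 -0.0036 -0.0657]
[-0.6626584  -0.62085527  2.18076846  0.36748272  1.08474313 -0.23813703]
```

```bash
python3 -m handwheel '[{"ax":0,"ay":-0.001,"az":0,"tx":0.01,"ty":0,"tz":-0.014,"claw":-1},{"ax":0,"ay":-0.001,"az":0,"tx":0.02,"ty":-0.002,"tz":-0.028,"claw":-1},{"ax":0,"ay":-0.001,"az":0,"tx":0.03,"ty":-0.002,"tz":-0.042,"claw":-1},{"ax":0,"ay":-0.001,"az":0,"tx":0.04,"ty":-0.003,"tz":-0.056,"claw":-1},{"ax":0,"ay":-0.001,"az":0,"tx":0.05,"ty":-0.004,"tz":-0.07,"claw":-1},{"ax":0,"ay":-0.001,"az":0,"tx":0.06,"ty":-0.005,"tz":-0.083,"claw":-1},{"ax":0,"ay":-0.001,"az":0,"tx":0.064,"ty":-0.005,"tz":-0.09,"claw":-1},{"ax":0,"ay":-0.001,"az":0,"tx":0.064,"ty":-0.005,"tz":-0.09,"claw":-1},{"ax":0,"ay":-0.001,"az":0,"tx":0.064,"ty":-0.005,"tz":-0.09,"claw":-1},{"ax":0,"ay":-0.001,"az":0,"tx":0.064,"ty":-0.005,"tz":-0.09,"claw":-1}]' 60; python3 -c "
from h import *
o=rep(.006);r=R.from_euler('xyz',o['orientation'])
rr=[]
for n_,(a,b,c_,d) in (('scene',(120,220,210,310)),('top',(140,225,365,450))):
    c=viewer.capture(n_); f=c['frame'][:,:,::-1]; k=400/(d-c_)
    print(n_,(pix(c,o['ee_pos']+r.apply([0,0,.1025]))-[c_,a])*k,(pix(c,LAND)-[c_,a])*k)
    rr.append(cv2.resize(f[a:b,c_:d],(400,400),interpolation=2))
cv2.imwrite('pics/g3.png',np.hstack(rr))"
```

```text
time: 6.58
ee_pos: [0.4779, -0.2114, 0.1757]
orientation: [2.574, -0.247, 1.13]
force: [0.4, -0.6, -2.8]
width: 0.0315
finger_force: 60.7
t 6.58 p [ 0.4779 -0.2114  0.1757] force [ 0.36 -0.56 -2.78] F.n -2.51 w 0.0315
along n 0.015800309224310458 lateral [ 0.0008 -0.0003  0.0005] tilt err deg 0.13
turn [0.0002 0.0014 0.0001] shift [ 0.0101 -0.0003 -0.0169]
scene [215.58602606 235.23925451] [211.37145389 252.71328651]
top [201.2611919  236.65328328] [195.88654695 224.42184585]
```

View pics/g3.png

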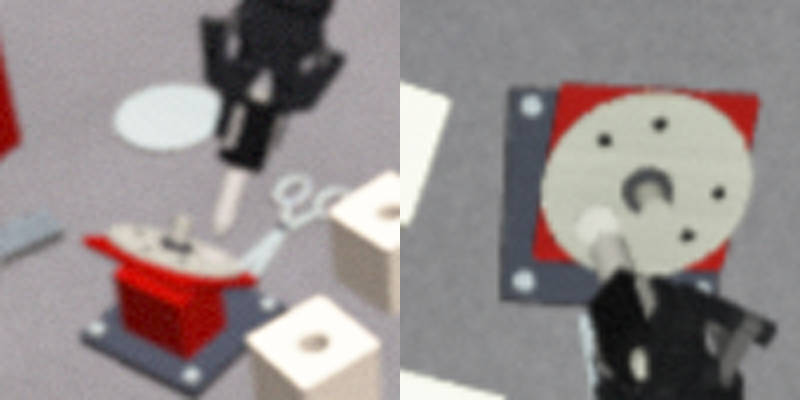

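The nose (left panel (220,233), right panel (596,232)) is over the land (599,222) and agrees with the kinematics to within about 1 px. Now I'll feel down along the normal in small steps.

```bash
python3 -m handwheel '[{"ax":0,"ay":0.0014,"az":0,"tx":0.001,"ty":0,"tz":-0.002,"claw":-1},{"ax":0,"ay":0.0014,"az":0,"tx":0.002,"ty":0,"tz":-0.004,"claw":-1},{"ax":0,"ay":0.0014,"az":0,"tx":0.003,"ty":0,"tz":-0.006,"claw":-1},{"ax":0,"ay":0.0014,"az":0,"tx":0.004,"ty":-0.0005,"tz":-0.008,"claw":-1},{"ax":0,"ay":0.0014,"az":0,"tx":0.005,"ty":-0.0005,"tz":-0.010,"claw":-1},{"ax":0,"ay":0.0014,"az":0,"tx":0.006,"ty":-0.001,"tz":-0.012,"claw":-1},{"ax":0,"ay":0.0014,"az":0,"tx":0.007,"ty":-0.001,"tz":-0.013,"claw":-1},{"ax":0,"ay":0.0014,"az":0,"tx":0.008,"ty":-0.001,"tz":-0.014,"claw":-1},{"ax":0,"ay":0.0014,"az":0,"tx":0.009,"ty":-0.001,"tz":-0.0148,"claw":-1},{"ax":0,"ay":0.0014,"az":0,"tx":0.009,"ty":-0.001,"tz":-0.0148,"claw":-1}]' 60; python3 -c "
from h import *
rep(.004)"
```

```text
time: 7.52
ee_pos: [0.4824, -0.2118, 0.1678]
orientation: [2.577, -0.246, 1.129]
force: [0.1, 0.7, -2.5]
width: 0.0312
finger_force: 60.7
t 7.52 p [ 0.4824 -0.2118  0.1678] force [ 0.05  0.7  -2.48] F.n -2.03 w 0.0312
along n 0.006699991200915746 lateral [-0.0001 -0.0003 -0.0001] tilt err deg 0.02
turn [ 0.     -0.0003  0.    ] shift [ 0.0033  0.0003 -0.0043]
```

```bash
python3 -m handwheel '[{"ax":0,"ay":0,"az":0,"tx":0.001,"ty":0,"tz":-0.0015,"claw":-1},{"ax":0,"ay":0,"az":0,"tx":0.002,"ty":0,"tz":-0.003,"claw":-1},{"ax":0,"ay":0,"az":0,"tx":0.0034,"ty":0,"tz":-0.0049,"claw":-1},{"ax":0,"ay":0,"az":0,"tx":0.0034,"ty":0,"tz":-0.0049,"claw":-1},{"ax":0,"ay":0,"az":0,"tx":0.0034,"ty":0,"tz":-0.0049,"claw":-1},{"ax":0,"ay":0,"az":0,"tx":0.0034,"ty":0,"tz":-0.0049,"claw":-1},{"ax":0,"ay":0,"az":0,"tx":0.0034,"ty":0,"tz":-0.0049,"claw":-1},{"ax":0,"ay":0,"az":0,"tx":0.0034,"ty":0,"tz":-0.0049,"claw":-1},{"ax":0,"ay":0,"az":0,"tx":0.0034,"ty":0,"tz":-0.0049,"claw":-1},{"ax":0,"ay":0,"az":0,"tx":0.0034,"ty":0,"tz":-0.0049,"claw":-1}]' 60; python3 -c "
from h import *
rep(.001)"
```

```text
time: 8.35
ee_pos: [0.4841, -0.2118, 0.1655]
orientation: [2.577, -0.246, 1.129]
force: [0.4, -0.2, -2.2]
width: 0.0316
finger_force: 60.7
t 8.35 p [ 0.4841 -0.2118  0.1655] force [ 0.36 -0.25 -2.18] F.n -2.01 w 0.0316
along n 0.003867947534177306 lateral [-0.0001 -0.0002 -0.0001] tilt err deg 0.02
turn [ 0.     -0.0002  0.    ] shift [ 0.0035  0.0001 -0.0046]
```

```bash
python3 -m handwheel '[{"ax":0,"ay":0,"az":0,"tx":0.001,"ty":0,"tz":-0.0015,"claw":-1},{"ax":0,"ay":0,"az":0,"tx":0.002,"ty":0,"tz":-0.003,"claw":-1},{"ax":0,"ay":0,"az":0,"tx":0.0034,"ty":0,"tz":-0.0049,"claw":-1},{"ax":0,"ay":0,"az":0,"tx":0.0034,"ty":0,"tz":-0.0049,"claw":-1},{"ax":0,"ay":0,"az":0,"tx":0.0034,"ty":0,"tz":-0.0049,"claw":-1},{"ax":0,"ay":0,"az":0,"tx":0.0034,"ty":0,"tz":-0.0049,"claw":-1},{"ax":0,"ay":0,"az":0,"tx":0.0034,"ty":0,"tz":-0.0049,"claw":-1},{"ax":0,"ay":0,"az":0,"tx":0.0034,"ty":0,"tz":-0.0049,"claw":-1},{"ax":0,"ay":0,"az":0,"tx":0.0034,"ty":0,"tz":-0.0049,"claw":-1},{"ax":0,"ay":0,"az":0,"tx":0.0034,"ty":0,"tz":-0.0049,"claw":-1}]' 60; python3 -c "
from h import *
rep(-.002)"
```

```text
time: 9.18
ee_pos: [0.4858, -0.2118, 0.163]
orientation: [2.577, -0.246, 1.129]
force: [-1.0, -0.3, -3.0]
width: 0.0317
finger_force: 60.7
t 9.18 p [ 0.4858 -0.2118  0.163 ] force [-1.04 -0.25 -3.05] F.n -1.91 w 0.0317
along n 0.0008931250299119336 lateral [-0.0001 -0.     -0.0001] tilt err deg 0.02
turn [ 0.0001 -0.0002  0.    ] shift [ 0.0035 -0.0002 -0.0046]
```

```bash
python3 -m handwheel '[{"ax":0,"ay":0,"az":0,"tx":0.001,"ty":0,"tz":-0.0015,"claw":-1},{"ax":0,"ay":0,"az":0,"tx":0.002,"ty":0,"tz":-0.003,"claw":-1},{"ax":0,"ay":0,"az":0,"tx":0.0034,"ty":-0.0003,"tz":-0.0049,"claw":-1},{"ax":0,"ay":0,"az":0,"tx":0.0034,"ty":-0.0003,"tz":-0.0049,"claw":-1},{"ax":0,"ay":0,"az":0,"tx":0.0034,"ty":-0.0003,"tz":-0.0049,"claw":-1},{"ax":0,"ay":0,"az":0,"tx":0.0034,"ty":-0.0003,"tz":-0.0049,"claw":-1},{"ax":0,"ay":0,"az":0,"tx":0.0034,"ty":-0.0003,"tz":-0.0049,"claw":-1},{"ax":0,"ay":0,"az":0,"tx":0.0034,"ty":-0.0003,"tz":-0.0049,"claw":-1},{"ax":0,"ay":0,"az":0,"tx":0.0034,"ty":-0.0003,"tz":-0.0049,"claw":-1},{"ax":0,"ay":0,"az":0,"tx":0.0034,"ty":-0.0003,"tz":-0.0049,"claw":-1}]' 60; python3 -c "
from h import *
rep(-.005)
f=[]
for i in range(6): f.append(monitor.get_obs()['force']@n); viewer.capture('top')
print(np.round(f,2),np.mean(f))"
```

```text
time: 10.02
ee_pos: [0.4875, -0.212, 0.1606]
orientation: [2.577, -0.246, 1.129]
force: [-1.4, -0.2, -0.6]
width: 0.0313
finger_force: 61.2
t 10.02 p [ 0.4875 -0.212   0.1606] force [-1.38 -0.22 -0.62] F.n 0.27 w 0.0313
along n -0.002075557281745616 lateral [-0.0001 -0.0001 -0.    ] tilt err deg 0.01
turn [ 0.0001 -0.0001  0.0001] shift [ 0.0035 -0.0001 -0.0047]
[ 0.27  0.27 -0.1   0.94  0.18  1.27] 0.47045944493366393
```

Contact: force is up about 2.7 N, so the nose is about 1.7 mm in. I'll go 3.3 mm further.

```bash
python3 -m handwheel '[{"ax":0,"ay":0,"az":0,"tx":0.001,"ty":0,"tz":-0.0015,"claw":-1},{"ax":0,"ay":0,"az":0,"tx":0.002,"ty":0,"tz":-0.003,"claw":-1},{"ax":0,"ay":0,"az":0,"tx":0.003,"ty":-0.0003,"tz":-0.0043,"claw":-1},{"ax":0,"ay":0,"az":0,"tx":0.0038,"ty":-0.0003,"tz":-0.0054,"claw":-1},{"ax":0,"ay":0,"az":0,"tx":0.0038,"ty":-0.0003,"tz":-0.0054,"claw":-1},{"ax":0,"ay":0,"az":0,"tx":0.0038,"ty":-0.0003,"tz":-0.0054,"claw":-1},{"ax":0,"ay":0,"az":0,"tx":0.0038,"ty":-0.0003,"tz":-0.0054,"claw":-1},{"ax":0,"ay":0,"az":0,"tx":0.0038,"ty":-0.0003,"tz":-0.0054,"claw":-1},{"ax":0,"ay":0,"az":0,"tx":0.0038,"ty":-0.0003,"tz":-0.0054,"claw":-1},{"ax":0,"ay":0,"az":0,"tx":0.0038,"ty":-0.0003,"tz":-0.0054,"claw":-1}]' 60; python3 -c "
from h import *
rep()
f=[]
for i in range(8): f.append(monitor.get_obs()['force']@n); viewer.capture('top')
print(np.round(f,2),np.mean(f))"
```

```text
time: 11.15
ee_pos: [0.4894, -0.2122, 0.1579]
orientation: [2.577, -0.246, 1.129]
force: [-3.6, 0.0, 2.5]
width: 0.0312
finger_force: 61.5
t 11.15 p [ 0.4894 -0.2122  0.1579] force [-3.57  0.03  2.47] F.n 4.07 w 0.0312
along n -0.005379615672813181 lateral [-0.0001 -0.0001 -0.0001] tilt err deg 0.02
[4.07 4.2  3.63 3.57 3.62 3.21 3.58 4.24] 3.764533296868382
```

The mean force is 3.76 N against -2.2 N free, about 6 N of push, which puts the nose about 5 mm in (half). Holding still for 2.5 s.

```bash
python3 -m handwheel '[{"ax":0,"ay":0,"az":0,"tx":0,"ty":0,"tz":0,"claw":-1},{"ax":0,"ay":0,"az":0,"tx":0,"ty":0,"tz":0,"claw":-1},{"ax":0,"ay":0,"az":0,"tx":0,"ty":0,"tz":0,"claw":-1},{"ax":0,"ay":0,"az":0,"tx":0,"ty":0,"tz":0,"claw":-1},{"ax":0,"ay":0,"az":0,"tx":0,"ty":0,"tz":0,"claw":-1},{"ax":0,"ay":0,"az":0,"tx":0,"ty":0,"tz":0,"claw":-1},{"ax":0,"ay":0,"az":0,"tx":0,"ty":0,"tz":0,"claw":-1},{"ax":0,"ay":0,"az":0,"tx":0,"ty":0,"tz":0,"claw":-1},{"ax":0,"ay":0,"az":0,"tx":0,"ty":0,"tz":0,"claw":-1},{"ax":0,"ay":0,"az":0,"tx":0,"ty":0,"tz":0,"claw":-1}]' 60
python3 -m handwheel '[{"ax":0,"ay":0,"az":0,"tx":0,"ty":0,"tz":0,"claw":-1},{"ax":0,"ay":0,"az":0,"tx":0,"ty":0,"tz":0,"claw":-1},{"ax":0,"ay":0,"az":0,"tx":0,"ty":0,"tz":0,"claw":-1},{"ax":0,"ay":0,"az":0,"tx":0,"ty":0,"tz":0,"claw":-1},{"ax":0,"ay":0,"az":0,"tx":0,"ty":0,"tz":0,"claw":-1},{"ax":0,"ay":0,"az":0,"tx":0,"ty":0,"tz":0,"claw":-1},{"ax":0,"ay":0,"az":0,"tx":0,"ty":0,"tz":0,"claw":-1},{"ax":0,"ay":0,"az":0,"tx":0,"ty":0,"tz":0,"claw":-1},{"ax":0,"ay":0,"az":0,"tx":0,"ty":0,"tz":0,"claw":-1},{"ax":0,"ay":0,"az":0,"tx":0,"ty":0,"tz":0,"claw":-1}]' 60
python3 -m handwheel '[{"ax":0,"ay":0,"az":0,"tx":0,"ty":0,"tz":0,"claw":-1},{"ax":0,"ay":0,"az":0,"tx":0,"ty":0,"tz":0,"claw":-1},{"ax":0,"ay":0,"az":0,"tx":0,"ty":0,"tz":0,"claw":-1},{"ax":0,"ay":0,"az":0,"tx":0,"ty":0,"tz":0,"claw":-1},{"ax":0,"ay":0,"az":0,"tx":0,"ty":0,"tz":0,"claw":-1},{"ax":0,"ay":0,"az":0,"tx":0,"ty":0,"tz":0,"claw":-1},{"ax":0,"ay":0,"az":0,"tx":0,"ty":0,"tz":0,"claw":-1},{"ax":0,"ay":0,"az":0,"tx":0,"ty":0,"tz":0,"claw":-1},{"ax":0,"ay":0,"az":0,"tx":0,"ty":0,"tz":0,"claw":-1},{"ax":0,"ay":0,"az":0,"tx":0,"ty":0,"tz":0,"claw":-1}]' 60; python3 -c "
from h import *
rep(.07)"
```

```text
time: 12.38
ee_pos: [0.4894, -0.2121, 0.1579]
orientation: [2.577, -0.246, 1.129]
force: [-2.9, 0.8, 2.5]
width: 0.031
finger_force: 61.5
time: 13.22
ee_pos: [0.4894, -0.2121, 0.1579]
orientation: [2.577, -0.246, 1.129]
force: [-2.4, -0.0, 2.7]
width: 0.0316
finger_force: 61.5
time: 14.05
ee_pos: [0.4894, -0.2121, 0.1579]
orientation: [2.577, -0.246, 1.129]
force: [-2.5, -0.3, 3.1]
width: 0.0313
finger_force: 61.5
t 14.05 p [ 0.4894 -0.2121  0.1579] force [-2.54 -0.28  3.08] F.n 3.97 w 0.0313
along n -0.005393031671782565 lateral [-0.0001 -0.0001 -0.0001] tilt err deg 0.02
turn [ 0.0001 -0.0002  0.0001] shift [-0.0861  0.0066  0.1236]
```

Held steadily, 10 to 14 s. Now back off along the normal.

```bash
python3 -m handwheel '[{"ax":0,"ay":0,"az":0,"tx":-0.005,"ty":0.0004,"tz":0.007,"claw":-1},{"ax":0,"ay":0,"az":0,"tx":-0.012,"ty":0.001,"tz":0.017,"claw":-1},{"ax":0,"ay":0,"az":0,"tx":-0.022,"ty":0.002,"tz":0.032,"claw":-1},{"ax":0,"ay":0,"az":0,"tx":-0.036,"ty":0.003,"tz":0.052,"claw":-1},{"ax":0,"ay":0,"az":0,"tx":-0.052,"ty":0.004,"tz":0.075,"claw":-1},{"ax":0,"ay":0,"az":0,"tx":-0.068,"ty":0.005,"tz":0.098,"claw":-1},{"ax":0,"ay":0,"az":0,"tx":-0.08,"ty":0.006,"tz":0.115,"claw":-1},{"ax":0,"ay":0,"az":0,"tx":-0.088,"ty":0.0066,"tz":0.126,"claw":-1},{"ax":0,"ay":0,"az":0,"tx":-0.088,"ty":0.0066,"tz":0.126,"claw":-1},{"ax":0,"ay":0,"az":0,"tx":-0.088,"ty":0.0066,"tz":0.126,"claw":-1}]' 60; python3 -c "
from h import *
o=rep(.07);print((np.array([.5,.0322,.25])-o['ee_pos'])/.5, ((R.from_euler('xyz',[np.pi,0,1.057]))*R.from_euler('xyz',o['orientation']).inv()).as_rotvec()/(np.pi/2))"
```

```text
time: 14.88
ee_pos: [0.4453, -0.2089, 0.2209]
orientation: [2.577, -0.246, 1.129]
force: [-0.0, -0.6, -3.4]
width: 0.0308
finger_force: 60.8
t 14.88 p [ 0.4453 -0.2089  0.2209] force [-0.02 -0.59 -3.4 ] F.n -2.8 w 0.0308
along n 0.07157096681693 lateral [-0.0002 -0.0002 -0.0001] tilt err deg 0.03
turn [ 0.0002 -0.      0.0002] shift [ 0.0021  0.0001 -0.0024]
[0.10946905 0.48219314 0.05824078] [2.92580629e-02 3.87766397e-01 1.98230849e-05]
```

```bash
python3 -m handwheel '[{"ax":0,"ay":0,"az":0,"tx":0,"ty":0.06,"tz":0.04,"claw":-1},{"ax":0.004,"ay":0.05,"az":0,"tx":0.01,"ty":0.12,"tz":0.06,"claw":-1},{"ax":0.01,"ay":0.12,"az":0,"tx":0.03,"ty":0.19,"tz":0.07,"claw":-1},{"ax":0.014,"ay":0.19,"az":0,"tx":0.05,"ty":0.26,"tz":0.07,"claw":-1},{"ax":0.02,"ay":0.26,"az":0,"tx":0.08,"ty":0.33,"tz":0.07,"claw":-1},{"ax":0.025,"ay":0.33,"az":0,"tx":0.1,"ty":0.4,"tz":0.065,"claw":-1},{"ax":0.0293,"ay":0.3878,"az":0,"tx":0.1095,"ty":0.46,"tz":0.06,"claw":-1},{"ax":0.0293,"ay":0.3878,"az":0,"tx":0.1095,"ty":0.4822,"tz":0.06,"claw":-1},{"ax":0.0293,"ay":0.3878,"az":0,"tx":0.1095,"ty":0.4822,"tz":0.06,"claw":-1},{"ax":0.0293,"ay":0.3878,"az":0,"tx":0.1095,"ty":0.4822,"tz":0.06,"claw":-1}]' 60; python3 - <<'E'
from h import *
o=rep();print(o['orientation'],(np.array([.5,.0322,.25])-o['ee_pos'])/.5)
r=R.from_euler('xyz',o['orientation'])
c=viewer.capture('scene'); f=c['frame'][:,:,::-1]
print([(pix(c,q)-[290,140])*6 for q in (o['ee_pos']+r.apply([0,0,.1025]),[.5003,.0318,.08])])
cv2.imwrite('pics/g4.png',cv2.resize(f[140:240,290:390],None,fx=6,fy=6,interpolation=2))
E
```

```text
time: 15.72
ee_pos: [0.5003, 0.0327, 0.2497]
orientation: [-3.14, 0.0, 1.059]
force: [-0.9, -0.5, -2.4]
width: 0.0314
finger_force: 60.9
t 15.72 p [0.5003 0.0327 0.2497] force [-0.85 -0.49 -2.38] F.n -1.48 w 0.0314
along n 0.0926757195426719 lateral [ 0.0082  0.245  -0.0071] tilt err deg 35.07
[-3.14041103e+00  2.34431675e-04  1.05885653e+00] [-0.00055431 -0.00107219  0.00050026]
[array([264.7754854 , 257.69180146]), array([260.64417652, 350.59476052])]
```

View pics/g4.png

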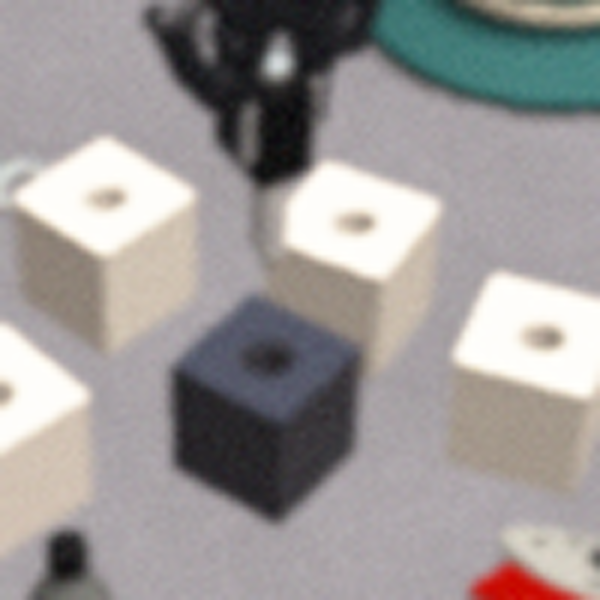

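The probe hangs upright (barrel end near (270,255)) behind and above the dock bore (268,356). Both offsets from prediction carry the same small camera bias, so returning to the grasp TCP (0.5, 0.0322) is right. Descending.

```bash
python3 -m handwheel '[{"ax":0,"ay":0,"az":0,"tx":-0.0006,"ty":-0.001,"tz":0,"claw":-1},{"ax":0,"ay":0,"az":0,"tx":-0.0006,"ty":-0.001,"tz":-0.02,"claw":-1},{"ax":0,"ay":0,"az":0,"tx":-0.0006,"ty":-0.001,"tz":-0.04,"claw":-1},{"ax":0,"ay":0,"az":0,"tx":-0.0006,"ty":-0.001,"tz":-0.06,"claw":-1},{"ax":0,"ay":0,"az":0,"tx":-0.0006,"ty":-0.001,"tz":-0.08,"claw":-1},{"ax":0,"ay":0,"az":0,"tx":-0.0006,"ty":-0.001,"tz":-0.1,"claw":-1},{"ax":0,"ay":0,"az":0,"tx":-0.0006,"ty":-0.001,"tz":-0.12,"claw":-1},{"ax":0,"ay":0,"az":0,"tx":-0.0006,"ty":-0.001,"tz":-0.14,"claw":-1},{"ax":0,"ay":0,"az":0,"tx":-0.0006,"ty":-0.001,"tz":-0.15,"claw":-1},{"ax":0,"ay":0,"az":0,"tx":-0.0006,"ty":-0.001,"tz":-0.16,"claw":-1}]' 60; python3 -c "
from h import *
o=rep();print(o['orientation'],(np.array([.5,.0322,.119])-o['ee_pos'])/.5,o['wrist_torque'])"
```

```text
time: 16.6
ee_pos: [0.4997, 0.0318, 0.17]
orientation: [-3.141, 0.0, 1.057]
force: [0.3, 0.9, -2.8]
width: 0.0311
finger_force: 60.9
t 16.6 p [0.4997 0.0318 0.17  ] force [ 0.31  0.89 -2.79] F.n -2.42 w 0.0311
along n 0.027622248014248556 lateral [-0.0296  0.2469 -0.0335] tilt err deg 35.05
[-3.14056071e+00  4.59376023e-05  1.05715000e+00] [ 0.00054903  0.00077509 -0.10202541] [ 0.04180738  0.02150956 -0.01871707]
```

No contact, and the probe is in the bore. Continuing home.

```bash
python3 -m handwheel '[{"ax":0,"ay":0,"az":0,"tx":0.0005,"ty":0.0008,"tz":-0.015,"claw":-1},{"ax":0,"ay":0,"az":0,"tx":0.0005,"ty":0.0008,"tz":-0.03,"claw":-1},{"ax":0,"ay":0,"az":0,"tx":0.0005,"ty":0.0008,"tz":-0.045,"claw":-1},{"ax":0,"ay":0,"az":0,"tx":0.0005,"ty":0.0008,"tz":-0.06,"claw":-1},{"ax":0,"ay":0,"az":0,"tx":0.0005,"ty":0.0008,"tz":-0.075,"claw":-1},{"ax":0,"ay":0,"az":0,"tx":0.0005,"ty":0.0008,"tz":-0.085,"claw":-1},{"ax":0,"ay":0,"az":0,"tx":0.0005,"ty":0.0008,"tz":-0.093,"claw":-1},{"ax":0,"ay":0,"az":0,"tx":0.0005,"ty":0.0008,"tz":-0.098,"claw":-1},{"ax":0,"ay":0,"az":0,"tx":0.0005,"ty":0.0008,"tz":-0.1015,"claw":-1},{"ax":0,"ay":0,"az":0,"tx":0.0005,"ty":0.0008,"tz":-0.1015,"claw":-1}]' 60; python3 -c "
from h import *
o=rep();print((np.array([.5,.0322,.1185])-o['ee_pos'])/.5,o['wrist_torque'])"
```

```text
time: 17.43
ee_pos: [0.5001, 0.0322, 0.1199]
orientation: [-3.141, -0.0, 1.057]
force: [0.5, 0.0, -3.5]
width: 0.0313
finger_force: 60.9
t 17.43 p [0.5001 0.0322 0.1199] force [ 0.52  0.01 -3.53] F.n -3.19 w 0.0313
along n -0.013619604088237501 lateral [-0.0528  0.249  -0.0498] tilt err deg 35.03
[-1.08703612e-04  6.35861541e-05 -2.81502169e-03] [-0.01155955 -0.05463808  0.04477752]
```

```bash
python3 -m handwheel '[{"ax":0,"ay":0,"az":0,"tx":0,"ty":0,"tz":-0.0015,"claw":-1},{"ax":0,"ay":0,"az":0,"tx":0,"ty":0,"tz":-0.0026,"claw":-1},{"ax":0,"ay":0,"az":0,"tx":0,"ty":0,"tz":-0.0026,"claw":-1},{"ax":0,"ay":0,"az":0,"tx":0,"ty":0,"tz":-0.0026,"claw":-1},{"ax":0,"ay":0,"az":0,"tx":0,"ty":0,"tz":-0.0026,"claw":0.2},{"ax":0,"ay":0,"az":0,"tx":0,"ty":0,"tz":-0.0026,"claw":1},{"ax":0,"ay":0,"az":0,"tx":0,"ty":0,"tz":-0.0026,"claw":1},{"ax":0,"ay":0,"az":0,"tx":0,"ty":0,"tz":-0.0026,"claw":1},{"ax":0,"ay":0,"az":0,"tx":0,"ty":0,"tz":-0.0026,"claw":1},{"ax":0,"ay":0,"az":0,"tx":0,"ty":0,"tz":-0.0026,"claw":1}]' 60; python3 -c "
from h import *
o=rep()"
```

```text
time: 18.27
ee_pos: [0.5001, 0.0322, 0.1189]
orientation: [-3.141, -0.0, 1.057]
force: [0.2, -0.4, -1.0]
width: 0.0853
finger_force: 0.0
t 18.27 p [0.5001 0.0322 0.1189] force [ 0.24 -0.43 -0.99] F.n -0.96 w 0.0853
along n -0.014509882610164842 lateral [-0.0532  0.2491 -0.0501] tilt err deg 35.01
```

Released. Raise straight up, then a final look.

```bash
python3 -m handwheel '[{"ax":0,"ay":0,"az":0,"tx":0,"ty":0,"tz":0.02,"claw":1},{"ax":0,"ay":0,"az":0,"tx":0,"ty":0,"tz":0.06,"claw":1},{"ax":0,"ay":0,"az":0,"tx":0,"ty":0,"tz":0.12,"claw":1},{"ax":0,"ay":0,"az":0,"tx":0,"ty":0,"tz":0.18,"claw":1},{"ax":0,"ay":0,"az":0,"tx":0,"ty":0,"tz":0.24,"claw":1},{"ax":0,"ay":0,"az":0,"tx":0,"ty":0,"tz":0.28,"claw":1},{"ax":0,"ay":0,"az":0,"tx":0,"ty":0,"tz":0.3,"claw":1},{"ax":0,"ay":0,"az":0,"tx":0,"ty":0,"tz":0.3,"claw":1},{"ax":0,"ay":0,"az":0,"tx":0,"ty":0,"tz":0.3,"claw":1},{"ax":0,"ay":0,"az":0,"tx":0,"ty":0,"tz":0.3,"claw":1}]' 60; python3 - <<'E'
from h import *
rep()
c=viewer.capture('scene'); f=c['frame'][:,:,::-1]; a=cv2.imread('pics/scene0.png')
cv2.imwrite('pics/g5.png',np.hstack([cv2.resize(x[150:250,225:425],None,fx=2,fy=3.5,interpolation=2) if 0 else cv2.resize(x[165:235,300:370],(400,400),interpolation=2) for x in (a,f)]))
E
```

```text
time: 19.1
ee_pos: [0.4997, 0.0322, 0.2672]
orientation: [-3.139, 0.001, 1.057]
force: [0.3, 0.9, -0.4]
width: 0.0854
finger_force: 0.0
t 19.1 p [0.4997 0.0322 0.2672] force [ 0.3   0.94 -0.37] F.n -0.43 w 0.0854
along n 0.10730859280082299 lateral [ 0.0158  0.2439 -0.0016] tilt err deg 35.14
```

View pics/g5.png

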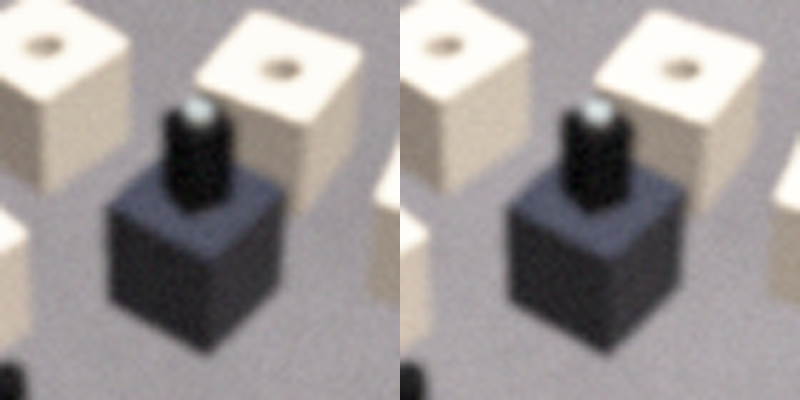

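The probe stands home and upright as it did at the start (stud at (198,110) before, (598,110) now), and the gripper is clear. Handing in.

```bash
python3 -c "
from plant import bot
print(bot.hand_in())"
```

```text
the job is handed in; nothing more can be done
None
```

I pressed the probe on the right-hand (scissors) disc's test land until the nose was about 5 mm in (judged from the push force), held it there for over 2 s, then put the probe back upright and fully home in its dock and handed the job in at about 19 s.

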